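# Find the zero of a coffee grinder and back it off a quarter turn

### The job

The grinder's burrs have just been refitted and need their zero set. Push the orange bean gate fully shut so that nothing can drop between the burrs, then swing the collar's lever clockwise (seen from above) until it comes up against the stop where the burrs touch, without forcing it, and then turn it back anticlockwise by a quarter turn and leave it there. Do not disturb the jar, the mug and the tub standing around it.

Things in the scene. Friction and masses are not known exactly. Their poses are not given: they have to be found in the camera images.
- grinder: White and metal coffee grinder, fixed, foot 205 x 124 mm. Origin on the worktop on the vertical burr axis; z up; its -x is the front with spout and cup, its -y the side where the bean gate slides out. The low black hopper on top (46 mm round the axis, top at z = 0.255) does not turn; nothing on the grinder stands higher.
- collar_axis (a point): Point on the vertical axis of the adjusting collar, at z = 0.228 m, fixed in the grinder (inside the hopper's foot).
- lever_knob (a point): Middle of the brown wooden upright knob at the end of the lever, 105 mm from the collar's axis. A vertical cylinder 23 mm in diameter: top 18 mm above this point, side straight from 16 mm below it to 14 mm above. From its foot a 10 mm steel rod runs in to the dark collar (radius 57 mm, white ticks every 15 degrees, broad ones every quarter turn). It travels on a level circle.
- collar (a joint): Angle of collar and lever (rad): 0 at the stop where the burrs touch, growing anticlockwise seen from above, at most 2.6. Where the lever points at the stop differs each time. A screw sinking 3 mm a turn. It takes about 3 N at the knob and stays where it is left; the stop gives a little (about 0.02 rad at 10 N) and springs back.
- gate_tab (a point): Middle of the outer face of the orange upright tab of the bean gate. The tab is 46 mm wide, 7 mm thick and 36 mm high, reaching from 22 mm below to 14 mm above this point; it faces the grinder's -y. Fully shut, this face is 66 mm from the collar's axis.
- gate (a joint): How far the bean gate is open (m): 0 shut, at most 0.036. A flat steel plate sliding level in a slot under the hopper; it opens along the grinder's -y and is shut by pushing the tab along the grinder's +y. It takes about 2 to 3 N and stops hard at 0.
- coffee_jar: Loose glass jar with white lid and dark content, 72 mm in diameter, 169 mm high; origin under its centre.
- mug: Loose white mug with a green band, 83 mm in diameter with handle 117 mm long, 94 mm high; origin under its centre.
- tub: Loose white yoghurt tub with red fruit on it, 72 mm in diameter, 71 mm high; origin under its centre.

How it is judged (in metres and radians):
On the way, in this order (a step that is already met when the one before it is completed fails the run):
1. the bean gate is pushed fully shut (open by less than 3 mm) (value of joint gate below 0.003 m), for 0.1 s.
2. with the gate shut, the collar is turned clockwise to its stop (within 0.05 rad of it) (value of joint collar below 0.05 rad and value of joint gate below 0.003 m), for 0.1 s.
At the end, for the whole second after the job is handed in: The bean gate is shut (open less than 3 mm) and the collar is at rest, backed off from its stop by a quarter turn (1.57 rad, within 0.18 rad or about 10 degrees) (value of joint gate below 0.003 m and value of joint collar between 1.39 and 1.75 rad and velocity of joint collar between -0.05 and 0.05 rad/s); the robot touches nothing.
It fails at once if the grinder or its lever is forced: pressed with more than 40 N (contact force between any of the fingers, the arm and grinder above 40 N).
It fails at once if the jar, the mug or the tub is moved by more than 30 mm or tipped over (distance of any of coffee_jar, mug, tub from where it was at the start of the episode above 0.03 m or angle between any of coffee_jar, mug, tub's own z axis and vertical above 0.5 rad).
It also fails if it takes over 69 s, if anything falls off the work surface, if the arm or the gripper's body presses on something with over 40 N, if the wrist force passes 120 N, or if a joint passes its speed limit or range.

### The arm

A 7-joint arm with a two-finger parallel gripper is mounted at the origin on a cart in front of the work surface, level with it; the furniture and walls round the work are solid. World frame = base frame: x ahead of the robot, y to its left, z up, the work surface at z = 0. Lengths are in mm, angles in rad, forces in N, time in s.
With the tool pointing down it reaches from about 400 to 875 mm from the base axis. Payload 4.4 kg.
Tool frame: the origin (TCP) lies on the centre line of the jaws, within the pads' length; the fingertips stand 11 mm ahead of it and the grasp point (between the pads) lies 8 mm behind it (ctrl.tips_ahead is the distance from the TCP to the fingertips, in mm); z points along the fingers, y is the line along which they close (so a half turn about z gives the same grasp; the last joint's range is limited). The gripper opens to 85 mm and grips with 20 to 120 N. Pads are 22 mm wide; open, the fingers measure 114 mm over their backs; the gripper's body (76 mm by 85 mm) begins 54 mm behind the grasp point. The pads swing forward as they close: fully open they stand 13 mm farther back than shut.
Start: joints at [1.188, 0.628, 0.038, 1.517, -0.027, 0.996, -0.02], TCP at [202.52, -617.659, 242.313] pointing down, gripper open.
Joint ranges: [-3.06, 3.06], [-0.37, 2.12], [-1.25, 1.32], [0.18, 2.47], [-1.1, 4.24], [0.23, 1.98], [-2.94, 2.94]. Speed limits (rad/s): [2.57, 2.57, 3.14, 3.14, 3.14, 3.14, 3.14].

### API

Orientations are given as [roll, pitch, yaw] about the fixed x, y, z axes, in that order (R = Rz(yaw) Ry(pitch) Rx(roll)).
In Python, from cell import ctrl, eyes, job gives the robot as it stands. The module is installed in compiled form; this text tells all that it offers.
- The arm moves only by the tool carry_out, never from a script. Its argument "moves" is a list of rows, each an object of numbers: "tx", "ty", "tz": the shift along the tool's x, y, z as a fraction of full scale; "twist": the turn about the tool's z as a fraction of full scale; "fingers": the opening, from 0 (shut) to 1 (fully open). In form: [{"tx": .., "ty": .., "tz": .., "twist": .., "fingers": ..}, ...]. A call has 1 to 12 rows; each row shifts and turns the commanded pose from where the row before left it, along the tool's axes as they then stand; what a row does not reach is not made up. Full scale, the value 1, is 0.3 m for a shift and pi rad for a turn. A row lasts 1/8 s, in which the tool goes at most 62.5 mm and 10.7 degrees, less where a joint would pass 70% of its speed; a pose out of reach is approached as far as the arm can. A call with a number of a shift or a turn outside -1 to 1 is refused whole. A call with a gripper value outside its range is refused whole. The fingers move at their own pace and stop on an object; the grip force is fixed at half the most. Time passes only in rows, so rows that do not move let the fingers close. It gives the time, the measured TCP pose, the force, the opening and the grip force at its end, in the units of the state.
- ctrl.read_state(): the state, without advancing time (a new reading comes with each control period).
- eyes.get_image(name): name is "scene" or "top" or "wrist"; returns a dict with "color" (384x512x3 uint8, blue, green, red), "fovy" (degrees; the focal length in pixels is half the picture's height over the tangent of half this angle, whatever the lens; pixels are square), "cx", "cy" (the principal point, pixels), "k1" (the pictures are not rectified: a ray, as slopes to the right and down, at radius r is drawn at 1 + k1 r^2 times it, then the intrinsics apply), "world_from_camera" (4x4, takes a point from camera to world coordinates). Camera axes: x right, y up, looking along -z (the intrinsics and any distortion apply to the point x, -y, -z); pixel columns grow to the right and rows downward; lengths in mm; the calibration is good to about 2 mm. A picture is of the moment at which its call begins. There is no depth.
- job.finish_job(): hands the job in; it is judged then, once.
The state is a dict: "clock": time; "qpos": joint angles; "qd": joint speeds; "tau": joint torques, N m; "eef_pos": TCP position; "tool_rot": TCP orientation; "force": force on the tool from outside, world axes, zero at the start; "torque": the same for the moment, N m; "width": finger opening in mm; "gripper_force": force on a finger pad.
Only numpy, scipy, OpenCV 4.12 (cv2) and the standard library are available. Lean on these libraries where they do the work, as an engineer would, in place of code of your own. Each camera call takes 0.05 s, during which the arm holds its last target. There are 200 camera calls.

## Working session

There is one attempt and no reset: what is moved stays moved. The work goes in short steps, Python scripts to look and compute and a tool call to move; the robot and the scene stay as the last step left them, time stands still between calls to the robot, and variables do not carry over. Pictures are saved under pics/ and viewed, at most 10 in all, crops included, and the job is handed in when it is done.

Besides the shell and the picture viewer there is one more tool, called after "Call:" as name(argument=value, ...), one argument or row to a line, values as JSON. carry_out: Moves the arm, as the interface text tells. Its arguments: {"type":"object","properties":{"moves":{"type":"array","items":{"type":"object","properties":{"tx":{"type":"number","minimum":-1,"maximum":1},"ty":{"type":"number","minimum":-1,"maximum":1},"tz":{"type":"number","minimum":-1,"maximum":1},"twist":{"type":"number","minimum":-1,"maximum":1},"fingers":{"type":"number"}}}}},"required":["moves"]}

```bash
mkdir -p pics; cat > h.py <<'E'
import numpy as np, cv2
from cell import ctrl, eyes, job
def K(im):
    f=192/np.tan(np.radians(im["fovy"])/2); return np.array([[f,0,im["cx"]],[0,f,im["cy"]],[0,0,1.]]), np.array([im["k1"],0,0,0,0.])
def ray(im,uv):
    k,d=K(im); p=cv2.undistortPoints(np.array([[uv]],float),k,d)[0,0]
    M=np.array(im["world_from_camera"]); return M[:3,3], M[:3,:3]@np.array([p[0],-p[1],-1])
def onz(im,uv,z):
    o,d=ray(im,uv); return o+d*(z-o[2])/d[2]
def proj(im,P):
    k,d=K(im); M=np.array(im["world_from_camera"]); c=M[:3,:3].T@(np.array(P,float)-M[:3,3]); c=c*[1,-1,-1]
    return cv2.projectPoints(c.reshape(1,1,3),np.zeros(3),np.zeros(3),k,d)[0].ravel()
E
python3 - <<'E'
from h import *
ims=[eyes.get_image(n) for n in("scene","top","wrist")]
for n,i in zip("stw",ims):
    print(i["fovy"],i["k1"],np.round(i["world_from_camera"],2).tolist()); cv2.imwrite(f"pics/{n}0.png",cv2.resize(i["color"],(768,576)))
s=ctrl.read_state(); print(s)
E
```

```text
44.73666348385159 0.011851385671637947 [[-0.1, 0.55, -0.83, -603.97], [-0.99, -0.07, 0.07, -12.06], [-0.02, 0.83, 0.56, 861.61], [0.0, 0.0, 0.0, 1.0]]
42.35364414412427 0.01928070481081138 [[-0.31, 0.74, -0.59, -321.22], [-0.95, -0.25, 0.18, 164.07], [-0.01, 0.62, 0.78, 1196.54], [0.0, 0.0, 0.0, 1.0]]
66.28804383865241 0.021033287760131178 [[0.31, 0.91, 0.27, 271.44], [-0.95, 0.3, 0.09, -594.11], [-0.0, -0.29, 0.96, 372.25], [0.0, 0.0, 0.0, 1.0]]
{'clock': 0.15, 'qpos': array([ 1.18819393,  0.62913531,  0.03845431,  1.51812132, -0.02699742,
        0.996328  , -0.01999725]), 'qd': array([-0.00029292, -0.00444137, -0.00025411, -0.0025514 , -0.00083222,
       -0.00047188,  0.00061086]), 'tau': array([ 1.00824735e-03, -5.63805163e+01,  1.22763723e+00, -1.93652380e+01,
        1.11819242e-02,  7.38464616e-03, -1.11605121e-05]), 'eef_pos': array([ 202.37854146, -617.20794134,  241.60481645]), 'tool_rot': array([-3.14011870e+00,  1.27425587e-05,  3.16802160e-01]), 'force': array([ 0.05364953, -0.84440309,  1.35851837]), 'torque': array([-0.00497273,  0.03795996, -0.01082025]), 'gripper_force': 0.0, 'width': 85.41712587963532}
```

View pics/s0.png

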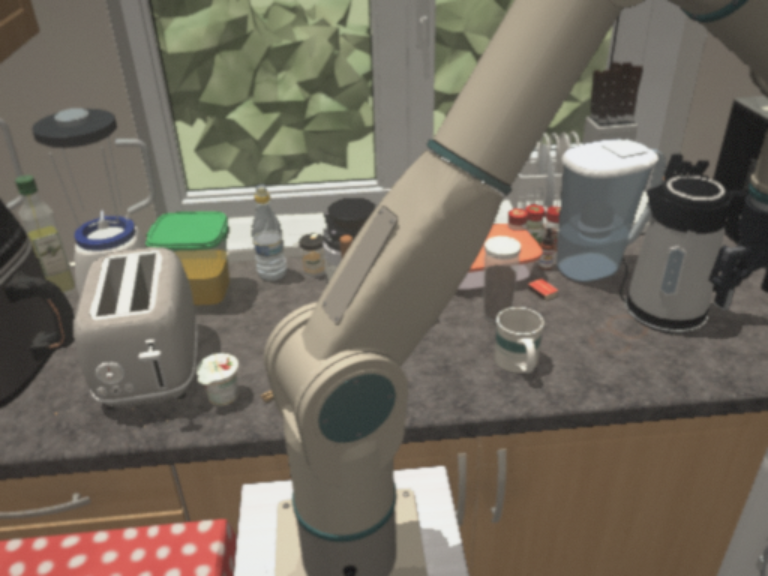

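View pics/t0.png

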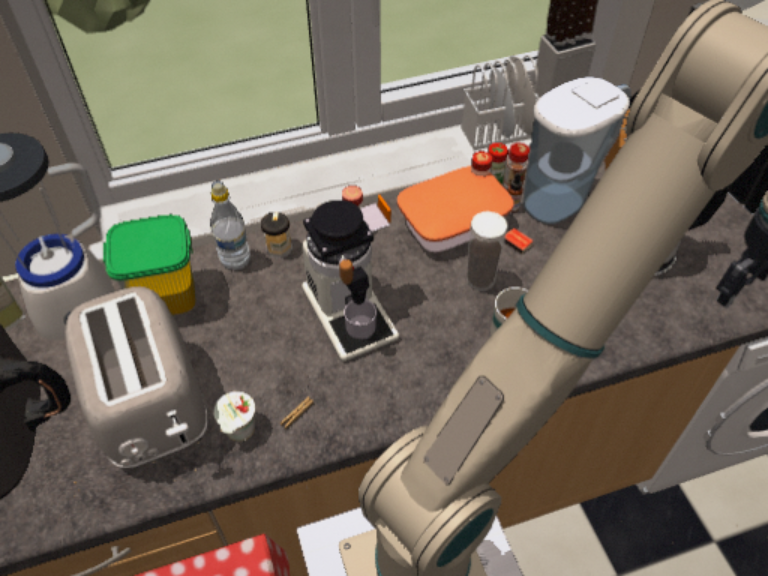

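The top view shows the grinder at about (340,260), with the hopper near (337,220), the brown knob at (347,272) and the orange tab at (384,207). The jar is at (487,250), the mug at (510,305) and the tub at (237,415). The arm hides the grinder in the scene view. I'll take a crop of the top view for detail.

```bash
python3 - <<'E'
from h import *
im=eyes.get_image("top"); c=im["color"][110:250,180:360]
cv2.imwrite("pics/tc.png",cv2.resize(c,None,fx=4.4,fy=4.2,interpolation=cv2.INTER_CUBIC)[:600])
for n,uv,z in[("hop",(225,143),250),("foot1",(233,238),0),("foot2",(265,221),0),("foot3",(203,187),0),("knob",(231,181),232),("tab",(256,138),215),("jar",(326,146),169),("mug",(340,200),94),("tub",(157,268),71)]: print(n,onz(im,uv,z).round())
E
```

```text
hop [569. -53. 250.]
foot1 [436. -24.   0.]
foot2 [ 462. -130.    0.]
foot3 [646.   9.   0.]
knob [454. -33. 232.]
tab [ 593. -147.  215.]
jar [ 541. -339.  169.]
mug [ 401. -329.   94.]
tub [366. 201.  71.]
```

View pics/tc.png

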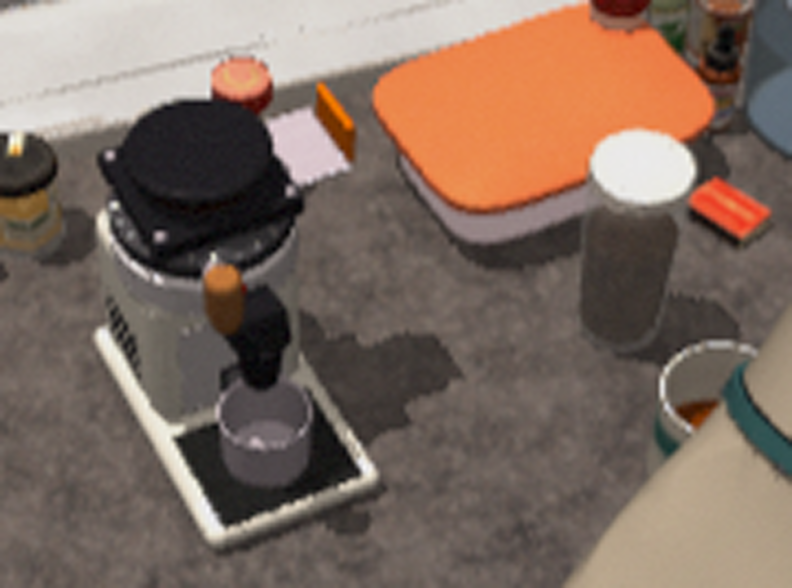

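The crop shows the hopper top centred at about (196,148), the knob spanning (222,275) to (230,330), and the tab's outer face around (341,122). The gate is open. Next I'll fit these with masks.

```bash
python3 - <<'E'
from h import *
im=eyes.get_image("top"); c=im["color"]; hsv=cv2.cvtColor(c,cv2.COLOR_BGR2HSV)
cr=lambda x,y:(180+x/4.4,110+y/4.2)
for n,p,z in[("hop",(196,148),255),("hopL",(121,148),255),("hopR",(272,150),255),("f1",(212,546),0),("f2",(378,486),0),("f3",(95,338),0),("f2top",(378,472),10),("f1top",(212,530),10),("f3top",(95,330),10),("colL",(108,215),228),("colR",(298,225),228)]: print(n,onz(im,cr(*p),z).round(1))
m=cv2.inRange(hsv,(3,120,60),(20,255,255)); m[:, :180]=0;m[:110]=0;m[250:]=0;m[:,264:]=0
n,l,s,ce=cv2.connectedComponentsWithStats(m)
for i in range(1,n):
    if s[i,4]>15:
        print(s[i],ce[i])
        q=cv2.convexHull(np.argwhere(l==i)[:,::-1].astype(np.float32)); print(q.reshape(-1,2).astype(int).tolist())
        for z in(205,215,225,235,245): print(z,onz(im,ce[i],z).round(1))
E
```

```text
hop [557.3 -48.  255. ]
hopL [571.9  -5.7 255. ]
hopR [541.  -90.3 255. ]
f1 [433.9  -8.7   0. ]
f2 [ 445.7 -127.3    0. ]
f3 [633.7  16.7   0. ]
f2top [ 450.3 -128.8   10. ]
f1top [439.9 -11.   10. ]
f3top [633.  16.  10.]
colL [544.3  12.  228. ]
colR [499.6 -92.5 228. ]
[229 124  13  11 111] [235.15315315 128.95495495]
[[241, 133], [238, 134], [235, 134], [231, 133], [229, 132], [229, 126], [230, 125], [232, 124], [237, 124], [239, 125], [240, 126], [241, 129]]
205 [ 655.2 -105.9  205. ]
215 [ 645.3 -103.2  215. ]
225 [ 635.5 -100.5  225. ]
235 [625.6 -97.8 235. ]
245 [615.8 -95.  245. ]
[252 129   9  19  93] [256.06451613 138.30107527]
[[260, 147], [259, 147], [257, 145], [253, 139], [252, 137], [252, 130], [253, 129], [259, 137], [260, 139]]
205 [ 600.9 -150.1  205. ]
215 [ 591.6 -146.9  215. ]
225 [ 582.3 -143.7  225. ]
235 [ 573.  -140.6  235. ]
245 [ 563.7 -137.4  245. ]
[180 155  11   7  56] [185.125 158.5  ]
[[190, 159], [189, 160], [187, 161], [181, 161], [180, 160], [180, 157], [189, 155], [190, 156]]
205 [591.3  55.5 205. ]
215 [582.1  56.6 215. ]
225 [572.9  57.7 225. ]
235 [563.7  58.8 235. ]
245 [554.5  59.9 245. ]
[226 173  10  16 115] [230.57391304 180.19130435]
[[235, 179], [234, 185], [233, 187], [232, 188], [229, 188], [227, 184], [226, 176], [229, 173], [233, 173], [234, 175]]
205 [478.8 -38.3 205. ]
215 [470.7 -36.3 215. ]
225 [462.7 -34.3 225. ]
235 [454.6 -32.2 235. ]
245 [446.5 -30.2 245. ]
```

Call:
carry_out(
  moves=[
    {"tz": -0.18,"fingers": 0},
    {"tz": -0.18,"fingers": 0},
    {"tz": -0.18,"fingers": 0},
    {"tx": 0.146,"ty": -0.1145,"fingers": 0},
    {"tx": 0.146,"ty": -0.1145,"fingers": 0},
    {"tx": 0.146,"ty": -0.1145,"fingers": 0},
    {"tx": 0.146,"ty": -0.1145,"fingers": 0},
    {"tx": 0.146,"ty": -0.1145,"fingers": 0},
    {"tx": 0.146,"ty": -0.1145,"fingers": 0},
    {"tx": 0.146,"ty": -0.1145,"fingers": 0},
    {"tx": 0.146,"ty": -0.1145,"fingers": 0},
    {"tx": 0.146,"ty": -0.1145,"fingers": 0},
  ],
)

```text
validation failed for argument at $.mo...
```

```bash
python3 - <<'E'
from h import *
s=ctrl.read_state(); print(s["eef_pos"],s["tool_rot"],s["qpos"],s["force"])
w=eyes.get_image("wrist"); t=eyes.get_image("scene")
cv2.imwrite("pics/w1.png",cv2.resize(w["color"],(768,576))); np.save("w1.npy",w,allow_pickle=True); np.save("s1.npy",t,allow_pickle=True)
cv2.imwrite("pics/s1.png",cv2.resize(t["color"],(768,576)))
E
```

```text
[ 202.47437699 -617.41242421  241.88678023] [-3.14077146e+00 -1.09955229e-05  3.16815230e-01] [ 1.1881602   0.62886453  0.03846232  1.51778916 -0.02699518  0.99627765
 -0.02002016] [-0.45068838  0.13027984  0.45385261]
```

View pics/w1.png

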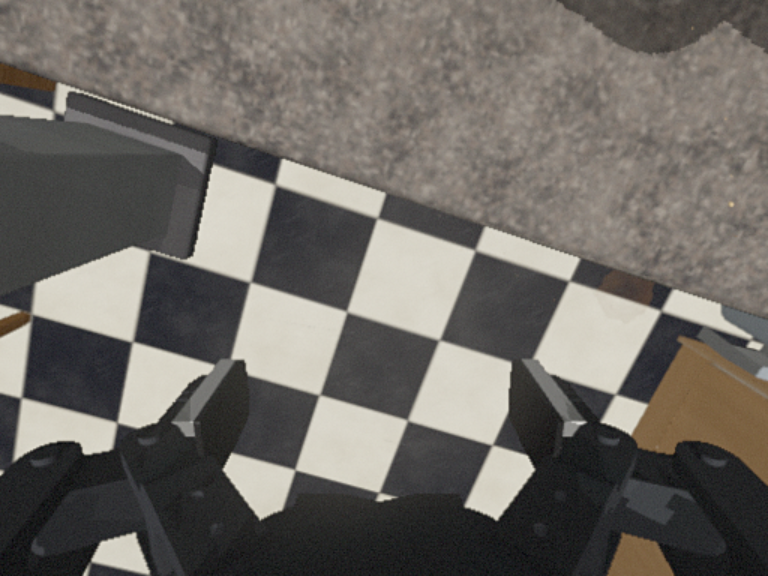

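The move was refused, so this wrist view only shows the floor and open fingers at the start pose. I'll resend it with all five fields in every row.

Call:
carry_out(
  moves=[
    {"tx": 0,"ty": 0,"tz": -0.18,"twist": 0,"fingers": 0},
    {"tx": 0,"ty": 0,"tz": -0.18,"twist": 0,"fingers": 0},
    {"tx": 0,"ty": 0,"tz": -0.18,"twist": 0,"fingers": 0},
    {"tx": 0.146,"ty": -0.115,"tz": 0,"twist": 0,"fingers": 0},
    {"tx": 0.146,"ty": -0.115,"tz": 0,"twist": 0,"fingers": 0},
    {"tx": 0.146,"ty": -0.115,"tz": 0,"twist": 0,"fingers": 0},
    {"tx": 0.146,"ty": -0.115,"tz": 0,"twist": 0,"fingers": 0},
    {"tx": 0.146,"ty": -0.115,"tz": 0,"twist": 0,"fingers": 0},
    {"tx": 0.146,"ty": -0.115,"tz": 0,"twist": 0,"fingers": 0},
    {"tx": 0.146,"ty": -0.115,"tz": 0,"twist": 0,"fingers": 0},
    {"tx": 0.146,"ty": -0.115,"tz": 0,"twist": 0,"fingers": 0},
    {"tx": 0.146,"ty": -0.115,"tz": 0,"twist": 0,"fingers": 0},
  ],
)

```text
clock: 1.85
eef_pos: [481.1, -198.3, 404.6]
tool_rot: [3.141, -0.0, 0.317]
force: [0.9, -0.7, 0.3]
width: -0.0
gripper_force: 0.0
```

```bash
python3 - <<'E'
from h import *
w=eyes.get_image("wrist"); w=eyes.get_image("wrist"); t=eyes.get_image("scene")
cv2.imwrite("pics/w2.png",cv2.resize(w["color"],(768,576))); np.save("w1.npy",w,allow_pickle=True); np.save("s1.npy",t,allow_pickle=True)
print(ctrl.read_state()["qpos"])
E
```

```text
[ 0.42819812  0.29229832 -0.12855822  1.62192518  0.03763858  1.22956227
 -0.95449904]
```

View pics/w2.png

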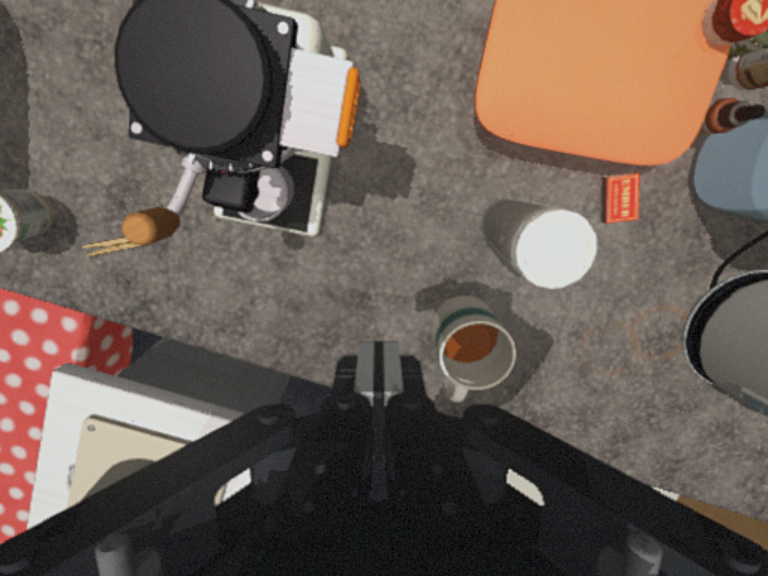

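The wrist view shows the hopper top at (194,75), the tab at (349,107), the knob at about (150,226), the jar lid at (555,247) and the mug at (475,350). I'll triangulate these against the top view.

```bash
python3 - <<'E'
from h import *
w=np.load("w1.npy",allow_pickle=True).item()
c=w["color"];hsv=cv2.cvtColor(c,cv2.COLOR_BGR2HSV)
m=cv2.inRange(hsv,(3,120,60),(20,255,255)); m[175:]=0;m[:,260:]=0
n,l,s,ce=cv2.connectedComponentsWithStats(m)
for i in range(1,n):
    if s[i,4]>40:
        print(s[i],ce[i]); r=cv2.minAreaRect(np.argwhere(l==i)[:,::-1].astype(np.float32)); print(r)
        if ce[i][0]>200:
            for p in cv2.boxPoints(r): print(p,onz(w,p,253).round(1),onz(w,p,240).round(1))
        else:
            for z in(225,236,250): print(z,onz(w,ce[i],z).round(1))
t=eyes.get_image("top")
def tri(a,b):
    o1,d1=ray(w,a);o2,d2=ray(t,b);A=np.stack([d1,-d2],1);x=np.linalg.lstsq(A,o2-o1,rcond=None)[0]
    p,q=o1+d1*x[0],o2+d2*x[1];return ((p+q)/2).round(1),np.linalg.norm(p-q).round(1)
print("hop255",onz(w,(194/1.5,75/1.5),255).round(1))
print("tri hop",tri((194/1.5,75/1.5),(224.5,145.2)))
print("tri tabtop far",tri((355/1.5,68/1.5),(253.5,129.5)),"near",tri((346/1.5,146/1.5),(260,138.5)))
cr=lambda x,y:(180+x/4.4,110+y/4.2)
for a,b in[((282,28),(292,190)),((269,156),(161,238)),((137,128),(110,156))]: print("bolt",tri(np.array(a)/1.5,cr(*b)))
print("knob mid",tri((150/1.5,226/1.5),(230.6,180.5)))
E
```

```text
[225  45  16  53 489] [232.46421268  71.6605317 ]
((232.86460876464844, 71.13945007324219), (10.159029006958008, 52.928855895996094), 9.162346839904785)
[223.63591  96.4574 ] [ 550.6 -138.3  253. ] [ 550.5 -137.   240. ]
[232.06389   44.203857] [ 594.4 -132.5  253. ] [ 596.2 -131.   240. ]
[242.0933    45.821503] [ 596.  -141.2  253. ] [ 597.9 -140.   240. ]
[233.66533  98.07504] [ 552.3 -147.4  253. ] [ 552.2 -146.6  240. ]
[ 81 138  39  26 689] [ 98.9796807 150.2946299]
((99.95001220703125, 149.85000610351562), (22.452171325683594, 37.94732666015625), 71.56504821777344)
225 [455.7 -27.1 225. ]
236 [459.1 -32.1 236. ]
250 [463.6 -38.3 250. ]
hop255 [560.7 -49.7 255. ]
tri hop (array([560.6, -48.5, 251.8]), np.float64(0.4))
tri tabtop far (array([ 594.3, -138.2,  249.7]), np.float64(4.4)) near (array([ 552. , -144.6,  253.1]), np.float64(0.2))
bolt (array([596.6, -93.7, 176.6]), np.float64(54.5))
bolt (array([538.4, -51.9, 179.8]), np.float64(70.0))
bolt (array([533.3, -10.9, 271.8]), np.float64(43.9))
knob mid (array([457.2, -32. , 231.3]), np.float64(2.0))
```

Call:
carry_out(
  moves=[
    {"tx": 0,"ty": 0,"tz": 0,"twist": 0.03,"fingers": 0},
    {"tx": 0,"ty": 0,"tz": 0,"twist": 0.03,"fingers": 0},
    {"tx": 0.165,"ty": 0,"tz": 0,"twist": 0,"fingers": 0},
    {"tx": 0.165,"ty": 0,"tz": 0,"twist": 0,"fingers": 0},
    {"tx": 0,"ty": 0,"tz": 0,"twist": 0,"fingers": 0},
    {"tx": 0,"ty": 0,"tz": 0.18,"twist": 0,"fingers": 0},
    {"tx": 0,"ty": 0,"tz": 0.18,"twist": 0,"fingers": 0},
    {"tx": 0,"ty": 0,"tz": 0.18,"twist": 0,"fingers": 0},
    {"tx": 0,"ty": 0,"tz": 0,"twist": 0,"fingers": 0},
  ],
)

```text
clock: 3.18
eef_pos: [574.2, -188.4, 239.0]
tool_rot: [-3.139, 0.009, 0.126]
force: [0.4, -0.6, 0.1]
width: 0.1
gripper_force: 0.0
```

```bash
python3 -c "
from h import *
s=ctrl.read_state();print(ctrl.tips_ahead,s['eef_pos'],s['tool_rot'],s['force'])"
```

```text
11.0 [ 574.22063318 -188.35863938  239.02536537] [-3.13908541  0.00927553  0.12580202] [ 0.38920644 -0.56482877  0.09363471]
```

Call:
carry_out(
  moves=[
    {"tx": 0,"ty": -0.05,"tz": 0,"twist": 0,"fingers": 0},
    {"tx": 0,"ty": -0.03,"tz": 0,"twist": 0,"fingers": 0},
    {"tx": 0,"ty": -0.02,"tz": 0,"twist": 0,"fingers": 0},
    {"tx": 0,"ty": -0.01,"tz": 0,"twist": 0,"fingers": 0},
    {"tx": 0,"ty": -0.01,"tz": 0,"twist": 0,"fingers": 0},
    {"tx": 0,"ty": -0.01,"tz": 0,"twist": 0,"fingers": 0},
  ],
)

```text
clock: 3.92
eef_pos: [573.8, -149.1, 242.6]
tool_rot: [3.141, -0.001, 0.127]
force: [0.1, -2.4, 0.8]
width: -0.4
gripper_force: 1.1
```

Call:
carry_out(
  moves=[
    {"tx": 0,"ty": -0.01,"tz": 0,"twist": 0,"fingers": 0},
    {"tx": 0,"ty": -0.01,"tz": 0,"twist": 0,"fingers": 0},
    {"tx": 0,"ty": -0.01,"tz": 0,"twist": 0,"fingers": 0},
    {"tx": 0,"ty": -0.01,"tz": 0,"twist": 0,"fingers": 0},
  ],
)

```text
clock: 4.42
eef_pos: [572.0, -136.4, 242.3]
tool_rot: [-3.142, -0.0, 0.128]
force: [1.7, -1.5, 0.7]
width: 0.1
gripper_force: 1.1
```

Call:
carry_out(
  moves=[
    {"tx": 0,"ty": -0.007,"tz": 0,"twist": 0,"fingers": 0},
    {"tx": 0,"ty": -0.007,"tz": 0,"twist": 0,"fingers": 0},
  ],
)

```text
clock: 4.68
eef_pos: [571.5, -132.3, 242.3]
tool_rot: [3.142, -0.0, 0.128]
force: [1.4, -2.0, 0.4]
width: 0.0
gripper_force: 1.1
```

Call:
carry_out(
  moves=[
    {"tx": 0,"ty": -0.006,"tz": 0,"twist": 0,"fingers": 0},
    {"tx": 0,"ty": -0.006,"tz": 0,"twist": 0,"fingers": 0},
  ],
)

```text
clock: 4.92
eef_pos: [571.0, -128.8, 242.3]
tool_rot: [3.142, -0.0, 0.128]
force: [1.4, -2.1, 0.9]
width: -0.0
gripper_force: 1.1
```

```bash
python3 - <<'E'
from h import *
s=ctrl.read_state();print(s['eef_pos'],s['force'])
w=eyes.get_image("wrist");t=eyes.get_image("top")
cv2.imwrite("pics/c3.png",np.hstack([cv2.resize(w["color"],(480,360)),cv2.resize(t["color"][110:230,180:280],(300,360))]))
E
```

```text
[ 571.04781727 -128.75886925  242.29245819] [ 1.42497981 -2.12196922  0.90443518]
```

View pics/c3.png

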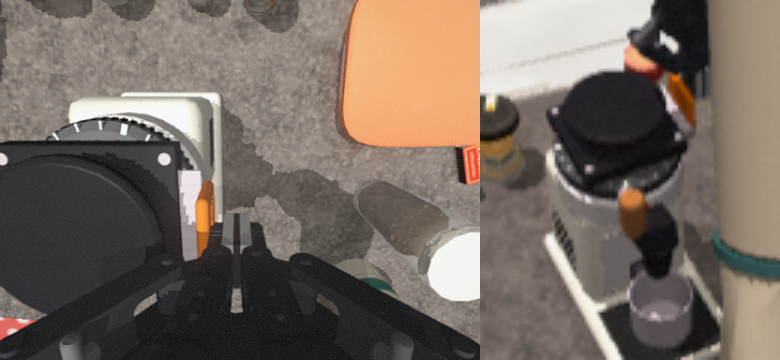

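The finger is on the tab at (205,215) and a strip of plate still shows, so the gate is closing. I'll keep pushing in small steps.

Call:
carry_out(
  moves=[
    {"tx": 0,"ty": -0.008,"tz": 0,"twist": 0,"fingers": 0},
    {"tx": 0,"ty": -0.008,"tz": 0,"twist": 0,"fingers": 0},
  ],
)

```text
clock: 5.28
eef_pos: [570.7, -126.4, 242.4]
tool_rot: [3.138, -0.001, 0.127]
force: [2.8, -9.5, -1.4]
width: 0.2
gripper_force: 4.5
```

Call:
carry_out(
  moves=[
    {"tx": 0,"ty": -0.006,"tz": 0,"twist": 0,"fingers": 0},
    {"tx": 0,"ty": -0.006,"tz": 0,"twist": 0,"fingers": 0},
  ],
)

```text
clock: 5.52
eef_pos: [570.6, -126.3, 242.5]
tool_rot: [3.134, -0.001, 0.125]
force: [3.2, -14.2, -4.0]
width: 0.0
gripper_force: 7.2
```

Call:
carry_out(
  moves=[
    {"tx": 0,"ty": -0.005,"tz": 0,"twist": 0,"fingers": 0},
  ],
)

```text
clock: 5.65
eef_pos: [570.6, -126.2, 242.5]
tool_rot: [3.132, -0.002, 0.124]
force: [4.6, -16.6, -3.1]
width: 0.3
gripper_force: 8.3
```

Call:
carry_out(
  moves=[
    {"tx": 0,"ty": -0.005,"tz": 0,"twist": 0,"fingers": 0},
  ],
)

```text
clock: 5.78
eef_pos: [570.6, -126.2, 242.5]
tool_rot: [3.13, -0.002, 0.123]
force: [5.0, -18.6, -3.4]
width: 0.4
gripper_force: 9.6
```

Call:
carry_out(
  moves=[
    {"tx": 0,"ty": 0.1,"tz": 0,"twist": 0,"fingers": 0},
    {"tx": 0,"ty": 0,"tz": -0.16,"twist": 0,"fingers": 0},
    {"tx": 0,"ty": 0,"tz": -0.16,"twist": 0.046,"fingers": 0.5},
    {"tx": 0,"ty": 0,"tz": 0,"twist": 0.046,"fingers": 0.5},
    {"tx": 0,"ty": 0,"tz": 0,"twist": 0,"fingers": 0.5},
    {"tx": 0,"ty": 0,"tz": 0,"twist": 0,"fingers": 0.5},
  ],
)

```text
clock: 6.52
eef_pos: [572.7, -146.5, 337.3]
tool_rot: [-3.141, 0.002, -0.158]
force: [-0.5, -0.7, -0.0]
width: 42.8
gripper_force: 0.0
```

Call:
carry_out(
  moves=[
    {"tx": -0.147,"ty": -0.105,"tz": 0,"twist": 0,"fingers": 0.5},
    {"tx": -0.147,"ty": -0.105,"tz": 0,"twist": 0,"fingers": 0.5},
    {"tx": -0.147,"ty": -0.105,"tz": 0,"twist": 0,"fingers": 0.5},
    {"tx": 0,"ty": 0,"tz": 0,"twist": 0,"fingers": 0.5},
    {"tx": 0,"ty": 0,"tz": 0,"twist": 0,"fingers": 0.5},
  ],
)

```text
clock: 7.15
eef_pos: [458.3, -33.1, 338.2]
tool_rot: [3.141, -0.0, -0.16]
force: [0.1, -1.0, -0.1]
width: 42.6
gripper_force: 0.0
```

```bash
python3 - <<'E'
from h import *
s=ctrl.read_state();print(s['eef_pos'],s['tool_rot'],s['qpos'].round(2))
w=eyes.get_image("wrist");t=eyes.get_image("top")
cv2.imwrite("pics/c4.png",np.hstack([cv2.resize(w["color"],(480,360)),cv2.resize(t["color"][110:230,180:280],(300,360))]))
hsv=cv2.cvtColor(w["color"],cv2.COLOR_BGR2HSV); m=cv2.inRange(hsv,(3,120,60),(20,255,255))
n,l,st,ce=cv2.connectedComponentsWithStats(m)
for i in range(1,n):
    if st[i,4]>150: print(st[i],ce[i],onz(w,ce[i],245).round(1))
E
```

```text
[458.26850202 -33.1238124  338.22542809] [ 3.14130664e+00 -2.50140227e-04 -1.59682308e-01] [ 0.06  0.24 -0.07  1.88  0.02  1.02 -1.74]
[ 319    0   30   65 1267] [333.66614049  29.93764799] [ 566.6 -106.3  245. ]
[460 151  25  38 570] [472.27192982 169.75263158] [ 452.2 -203.7  245. ]
[237 180  27  30 572] [249.61713287 195.34965035] [459.  -30.8 245. ]
```

View pics/c4.png

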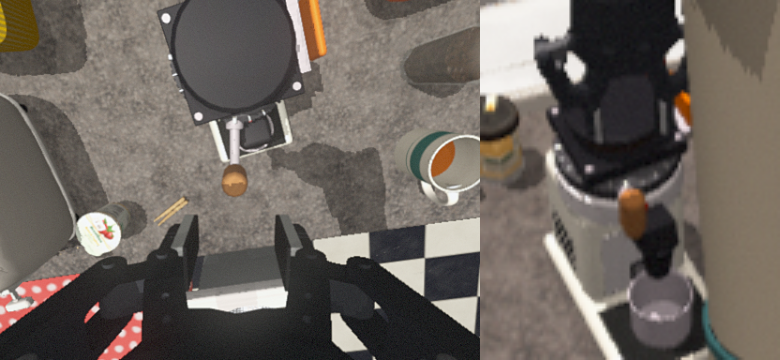

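The knob sits at (234,180), the lever points to the grinder's front, and the tab at (316,25) looks shut. Joint 7 is near its limit for clockwise motion, so I'll turn the tool half a turn before going down.

Call:
carry_out(
  moves=[
    {"tx": 0,"ty": 0,"tz": 0,"twist": -0.056,"fingers": 0.5},
    {"tx": 0,"ty": 0,"tz": 0,"twist": -0.056,"fingers": 0.5},
    {"tx": 0,"ty": 0,"tz": 0,"twist": -0.056,"fingers": 0.5},
    {"tx": 0,"ty": 0,"tz": 0,"twist": -0.056,"fingers": 0.5},
    {"tx": 0,"ty": 0,"tz": 0,"twist": -0.056,"fingers": 0.5},
    {"tx": 0,"ty": 0,"tz": 0,"twist": -0.056,"fingers": 0.5},
    {"tx": 0,"ty": 0,"tz": 0,"twist": -0.056,"fingers": 0.5},
    {"tx": 0,"ty": 0,"tz": 0,"twist": -0.056,"fingers": 0.5},
    {"tx": 0,"ty": 0,"tz": 0,"twist": -0.056,"fingers": 0.5},
    {"tx": 0,"ty": 0,"tz": 0,"twist": -0.056,"fingers": 0.5},
    {"tx": 0,"ty": 0,"tz": 0,"twist": -0.056,"fingers": 0.5},
    {"tx": 0,"ty": 0,"tz": 0,"twist": -0.056,"fingers": 0.5},
  ],
)

```text
clock: 8.75
eef_pos: [458.6, -33.9, 337.9]
tool_rot: [-3.141, -0.001, 1.954]
force: [-0.3, -0.1, -0.0]
width: 42.7
gripper_force: 0.0
```

Call:
carry_out(
  moves=[
    {"tx": 0,"ty": 0,"tz": 0,"twist": -0.054,"fingers": 0.5},
    {"tx": 0,"ty": 0,"tz": 0,"twist": -0.054,"fingers": 0.5},
    {"tx": 0,"ty": 0,"tz": 0,"twist": -0.054,"fingers": 0.5},
    {"tx": 0,"ty": 0,"tz": 0,"twist": -0.054,"fingers": 0.5},
    {"tx": 0,"ty": 0,"tz": 0,"twist": -0.054,"fingers": 0.5},
    {"tx": 0,"ty": 0,"tz": 0,"twist": -0.054,"fingers": 0.5},
    {"tx": 0,"ty": 0,"tz": 0,"twist": 0,"fingers": 0.5},
    {"tx": 0,"ty": 0,"tz": 0,"twist": 0,"fingers": 0.5},
  ],
)

```text
clock: 9.75
eef_pos: [458.2, -33.4, 338.1]
tool_rot: [3.141, -0.0, 2.964]
force: [-0.2, 0.3, -0.4]
width: 42.7
gripper_force: 0.0
```

```bash
python3 - <<'E'
from h import *
s=ctrl.read_state();print(s['eef_pos'],s['tool_rot'],s['qpos'].round(2))
E
```

```text
[458.23971323 -33.42288018 338.10436968] [ 3.14124432e+00 -3.44608302e-04  2.96434942e+00] [ 0.53  0.29 -0.67  1.87  0.21  1.05  1.17]
```

Call:
carry_out(
  moves=[
    {"tx": 0,"ty": 0,"tz": 0.15,"twist": 0,"fingers": 0.5},
    {"tx": 0,"ty": 0,"tz": 0.1,"twist": 0,"fingers": 0.5},
    {"tx": 0,"ty": 0,"tz": 0.05,"twist": 0,"fingers": 0.5},
    {"tx": 0,"ty": 0,"tz": 0.033,"twist": 0,"fingers": 0.5},
    {"tx": 0,"ty": 0,"tz": 0,"twist": 0,"fingers": 0.5},
  ],
)

```text
clock: 10.38
eef_pos: [458.2, -32.8, 238.5]
tool_rot: [3.142, 0.0, 2.968]
force: [-0.1, -0.4, -0.7]
width: 42.7
gripper_force: 0.0
```

Call:
carry_out(
  moves=[
    {"tx": -0.0003,"ty": 0.0165,"tz": 0,"twist": 0.015,"fingers": 0.5},
    {"tx": -0.0003,"ty": 0.0165,"tz": 0,"twist": 0.015,"fingers": 0.5},
    {"tx": -0.0003,"ty": 0.0165,"tz": 0,"twist": 0.015,"fingers": 0.5},
    {"tx": -0.0003,"ty": 0.0165,"tz": 0,"twist": 0.015,"fingers": 0.5},
  ],
)

```text
clock: 10.88
eef_pos: [463.5, -14.8, 239.4]
tool_rot: [-3.14, 0.002, 2.777]
force: [-1.2, -3.2, 0.1]
width: 42.7
gripper_force: 1.5
```

Call:
carry_out(
  moves=[
    {"tx": -0.0003,"ty": 0.0165,"tz": 0,"twist": 0.015,"fingers": 0.5},
    {"tx": -0.0003,"ty": 0.0165,"tz": 0,"twist": 0.015,"fingers": 0.5},
    {"tx": -0.0003,"ty": 0.0165,"tz": 0,"twist": 0.015,"fingers": 0.5},
    {"tx": -0.0003,"ty": 0.0165,"tz": 0,"twist": 0.015,"fingers": 0.5},
  ],
)

```text
clock: 11.38
eef_pos: [471.5, 3.0, 239.3]
tool_rot: [-3.14, 0.001, 2.588]
force: [-2.1, -2.2, 0.8]
width: 42.6
gripper_force: 1.6
```

Call:
carry_out(
  moves=[
    {"tx": -0.0003,"ty": 0.0165,"tz": 0,"twist": 0.015,"fingers": 0.5},
    {"tx": -0.0003,"ty": 0.0165,"tz": 0,"twist": 0.015,"fingers": 0.5},
    {"tx": -0.0003,"ty": 0.0165,"tz": 0,"twist": 0.015,"fingers": 0.5},
    {"tx": -0.0003,"ty": 0.0165,"tz": 0,"twist": 0.015,"fingers": 0.5},
  ],
)

```text
clock: 11.88
eef_pos: [482.6, 19.2, 239.2]
tool_rot: [-3.139, 0.0, 2.4]
force: [-4.0, -1.5, 2.5]
width: 42.8
gripper_force: 1.7
```

Call:
carry_out(
  moves=[
    {"tx": -0.0003,"ty": 0.0165,"tz": 0,"twist": 0.015,"fingers": 0.5},
    {"tx": -0.0003,"ty": 0.0165,"tz": 0,"twist": 0.015,"fingers": 0.5},
    {"tx": -0.0003,"ty": 0.0165,"tz": 0,"twist": 0.015,"fingers": 0.5},
  ],
)

```text
clock: 12.25
eef_pos: [493.0, 29.8, 239.1]
tool_rot: [-3.139, -0.001, 2.259]
force: [-3.3, -1.0, 1.5]
width: 42.6
gripper_force: 1.8
```

Call:
carry_out(
  moves=[
    {"tx": -0.0003,"ty": 0.0165,"tz": 0,"twist": 0.015,"fingers": 0.5},
    {"tx": -0.0003,"ty": 0.0165,"tz": 0,"twist": 0.015,"fingers": 0.5},
    {"tx": -0.0003,"ty": 0.0165,"tz": 0,"twist": 0.015,"fingers": 0.5},
  ],
)

```text
clock: 12.62
eef_pos: [504.8, 38.9, 239.1]
tool_rot: [-3.139, -0.001, 2.118]
force: [-4.1, 0.0, 2.2]
width: 42.6
gripper_force: 1.8
```

Call:
carry_out(
  moves=[
    {"tx": -0.0003,"ty": 0.0165,"tz": 0,"twist": 0.015,"fingers": 0.5},
    {"tx": -0.0003,"ty": 0.0165,"tz": 0,"twist": 0.015,"fingers": 0.5},
    {"tx": -0.0003,"ty": 0.0165,"tz": 0,"twist": 0.015,"fingers": 0.5},
  ],
)

```text
clock: 13.0
eef_pos: [510.9, 40.8, 238.2]
tool_rot: [-3.121, 0.002, 1.975]
force: [-22.8, -12.9, 17.3]
width: 42.5
gripper_force: 13.1
```

Call:
carry_out(
  moves=[
    {"tx": 0,"ty": -0.02,"tz": 0,"twist": 0,"fingers": 0.5},
    {"tx": 0,"ty": 0,"tz": 0,"twist": 0,"fingers": 0.5},
  ],
)

```text
clock: 13.25
eef_pos: [510.1, 40.4, 238.6]
tool_rot: [-3.133, 0.002, 1.977]
force: [-8.8, -6.6, 3.4]
width: 42.6
gripper_force: 4.8
```

```bash
python3 - <<'E'
from h import *
s=ctrl.read_state();print(s['eef_pos'],s['tool_rot'],s['qpos'].round(2),s['force'])
w=eyes.get_image("wrist");t=eyes.get_image("top")
cv2.imwrite("pics/c5.png",np.hstack([cv2.resize(w["color"],(400,300)),cv2.resize(t["color"][90:240,150:320],(400,300))]))
E
```

```text
[510.13708192  40.35453286 238.62358562] [-3.13298288e+00  1.70048442e-03  1.97693470e+00] [ 0.1   0.46 -0.33  1.89  0.2   0.84  0.07] [-8.79203575 -6.61284152  3.44747611]
```

View pics/c5.png

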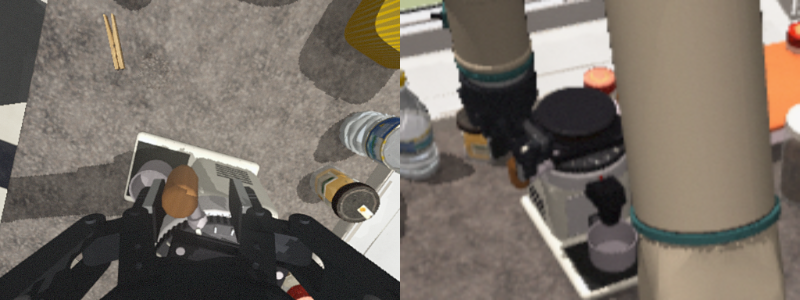

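Only the knob touches the left finger, and the force is springy, so this is the stop. I estimate the lever's zero at about 2.19 rad in the world frame. The target is 3.76 rad, pushing with the other finger.

Call:
carry_out(
  moves=[
    {"tx": -0.003,"ty": -0.033,"tz": 0,"twist": -0.032,"fingers": 0.5},
    {"tx": -0.003,"ty": -0.033,"tz": 0,"twist": -0.032,"fingers": 0.5},
    {"tx": -0.0045,"ty": -0.033,"tz": 0,"twist": -0.03,"fingers": 0.5},
    {"tx": -0.0045,"ty": -0.033,"tz": 0,"twist": -0.03,"fingers": 0.5},
    {"tx": -0.0045,"ty": -0.033,"tz": 0,"twist": -0.03,"fingers": 0.5},
    {"tx": -0.0045,"ty": -0.033,"tz": 0,"twist": -0.03,"fingers": 0.5},
  ],
)

```text
clock: 14.1
eef_pos: [473.0, 4.2, 239.8]
tool_rot: [3.137, 0.002, 2.561]
force: [-0.6, 3.9, -0.5]
width: 42.8
gripper_force: 1.9
```

Call:
carry_out(
  moves=[
    {"tx": -0.002,"ty": -0.033,"tz": 0,"twist": -0.03,"fingers": 0.5},
    {"tx": -0.002,"ty": -0.033,"tz": 0,"twist": -0.03,"fingers": 0.5},
    {"tx": -0.002,"ty": -0.033,"tz": 0,"twist": -0.03,"fingers": 0.5},
    {"tx": -0.002,"ty": -0.033,"tz": 0,"twist": -0.03,"fingers": 0.5},
    {"tx": -0.002,"ty": -0.033,"tz": 0,"twist": -0.03,"fingers": 0.5},
  ],
)

```text
clock: 14.72
eef_pos: [458.1, -43.1, 240.0]
tool_rot: [3.139, 0.006, 3.031]
force: [2.5, 2.8, 0.7]
width: 42.5
gripper_force: 1.6
```

Call:
carry_out(
  moves=[
    {"tx": -0.002,"ty": -0.033,"tz": 0,"twist": -0.03,"fingers": 0.5},
    {"tx": -0.002,"ty": -0.033,"tz": 0,"twist": -0.03,"fingers": 0.5},
    {"tx": -0.002,"ty": -0.033,"tz": 0,"twist": -0.03,"fingers": 0.5},
    {"tx": -0.002,"ty": -0.033,"tz": 0,"twist": -0.03,"fingers": 0.5},
    {"tx": 0,"ty": 0,"tz": 0,"twist": 0,"fingers": 0.5},
  ],
)

```text
clock: 15.35
eef_pos: [460.0, -83.7, 239.3]
tool_rot: [-3.141, 0.002, -2.881]
force: [0.1, 0.8, 0.3]
width: 42.5
gripper_force: 0.0
```

```bash
cat > lev.py <<'E'
from h import *
s=ctrl.read_state();A=np.array([560,-49]);p=s['eef_pos'][:2]-A;y=s['tool_rot'][2]%(2*np.pi)
print(p+A,s['force'].round(1),'r',np.hypot(*p),'ang',np.arctan2(p[1],p[0])%(2*np.pi),'yaw',y)
k=p+9.8*np.array([np.sin(y),-np.cos(y)]); print('knob',np.hypot(*k),np.arctan2(k[1],k[0])%(2*np.pi), s['qpos'].round(2))
E
python3 lev.py
```

```text
[459.96489513 -83.74241861] [0.1 0.8 0.3] r 105.89644874397067 ang 3.4758621278865727 yaw 3.402600862117707
knob 105.63226272226963 3.383203770774532 [ 0.64  0.45 -0.73  2.    0.4   0.83  1.52]
```

Call:
carry_out(
  moves=[
    {"tx": -0.003,"ty": -0.033,"tz": 0,"twist": -0.03,"fingers": 0.5},
    {"tx": -0.003,"ty": -0.033,"tz": 0,"twist": -0.03,"fingers": 0.5},
    {"tx": -0.003,"ty": -0.03,"tz": 0,"twist": -0.03,"fingers": 0.5},
    {"tx": -0.002,"ty": -0.02,"tz": 0,"twist": -0.02,"fingers": 0.5},
    {"tx": 0,"ty": 0,"tz": 0,"twist": 0,"fingers": 0.5},
    {"tx": 0,"ty": 0,"tz": 0,"twist": 0,"fingers": 0.5},
  ],
)

```text
clock: 16.1
eef_pos: [474.9, -114.3, 238.6]
tool_rot: [-3.141, -0.001, -2.534]
force: [0.6, 0.5, -0.0]
width: 42.7
gripper_force: 0.1
```

```bash
python3 lev.py
```

```text
[ 474.85959131 -114.33243282] [ 0.6  0.5 -0. ] r 107.31829280187442 ang 3.7961051649363258 yaw 3.7488179442333776
knob 107.30250356939814 3.7047496562590867 [ 0.74  0.51 -0.81  1.95  0.48  0.89  1.86]
```

Call:
carry_out(
  moves=[
    {"tx": -0.003,"ty": -0.018,"tz": 0,"twist": -0.015,"fingers": 0.5},
    {"tx": 0,"ty": 0,"tz": 0,"twist": 0,"fingers": 0.5},
    {"tx": 0,"ty": 0.03,"tz": 0,"twist": 0,"fingers": 0.5},
    {"tx": 0,"ty": 0,"tz": 0,"twist": 0,"fingers": 0.5},
    {"tx": 0,"ty": 0,"tz": -0.1,"twist": 0,"fingers": 0.5},
    {"tx": 0,"ty": 0,"tz": -0.18,"twist": 0,"fingers": 0.5},
    {"tx": 0,"ty": 0,"tz": -0.18,"twist": 0,"fingers": 0.5},
    {"tx": 0,"ty": 0,"tz": -0.1,"twist": 0,"fingers": 0.5},
    {"tx": 0,"ty": 0,"tz": 0,"twist": 0,"fingers": 0.5},
    {"tx": 0,"ty": 0,"tz": 0,"twist": 0,"fingers": 0.5},
  ],
)

```text
clock: 17.35
eef_pos: [472.9, -111.2, 405.6]
tool_rot: [3.141, -0.001, -2.486]
force: [-0.8, 0.3, -0.0]
width: 42.7
gripper_force: 0.0
```

```bash
python3 lev.py; python3 - <<'E'
from h import *
w=eyes.get_image("wrist");w=eyes.get_image("wrist")
cv2.imwrite("pics/c6.png",cv2.resize(w["color"],(768,576)))
hsv=cv2.cvtColor(w["color"],cv2.COLOR_BGR2HSV); m=cv2.inRange(hsv,(3,120,60),(20,255,255))
n,l,st,ce=cv2.connectedComponentsWithStats(m)
for i in range(1,n):
    if st[i,4]>150:
        q=onz(w,ce[i],240);print(st[i],ce[i],q.round(1),np.arctan2(q[1]+49,q[0]-560)%6.2832,np.hypot(q[1]+49,q[0]-560))
E
```

```text
[ 472.9274863  -111.18626124] [-0.8  0.3 -0. ] r 106.99884919818236 ang 3.761778322389006 yaw 3.797276046278093
knob 107.79250030513136 3.670794705771288 [ 0.86  0.34 -0.94  1.69  0.28  1.27  2.08]
[143   0  41  29 984] [162.06707317  12.15752033] [ 404.  -263.6  240. ] 4.08372660551203 265.296321749447
[ 32  60  17  38 364] [38.10714286 78.17032967] [ 520.9 -324.9  240. ] 4.571739245176912 278.67102637445487
[420  64  59  56 612] [448.24509804  94.74019608] [297.  -10.2 240. ] 2.995045007350514 265.8378764607258
[    0   102   134   134 12362] [ 60.10168258 170.80707005] [ 588.9 -268.3  240. ] 4.843484588029261 221.17884990277344
[243 166  21  25 377] [253.14588859 179.0530504 ] [ 475.5 -106.7  240. ] 3.7405547385699762 102.32166026543516
```

View pics/c6.png

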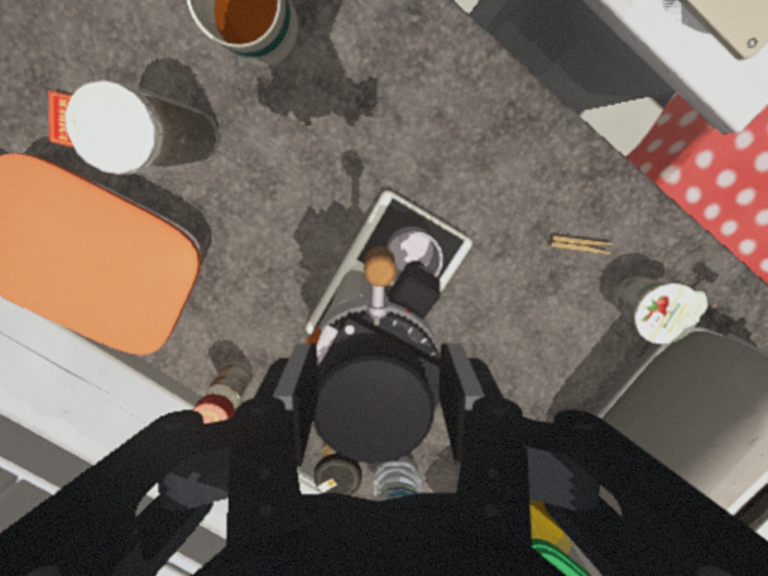

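The knob at (379,266) measures 3.74 rad, about 1.55 rad past the stop. The jar, mug and tub look undisturbed, and the arm is clear of everything, so I'm handing the job in.

```bash
python3 -c "
from h import *
print(job.finish_job())"
```

```text
the job is handed in; nothing more can be done
None
```

I've handed the job in with the gate pushed to its hard stop, and the collar taken to the burr stop and backed off by about 1.55 rad (camera estimate); the jar, mug and tub were not touched, but the hand-in returned no verdict.

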